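# Set up the bench magnifier over a watch

## Robot

A 6-joint arm with a two-finger parallel gripper is mounted at the origin on a cart in front of the work surface, level with it; the furniture and walls round the work are solid. World frame = base frame: x ahead of the robot, y to its left, z up, the work surface at z = 0. Lengths are in m, angles in rad, forces in N, time in s.
With the tool pointing down it reaches from about 0.35 to 0.975 m from the base axis. Payload 4.9 kg.
Tool frame: the origin (TCP) lies at the very end of the fingers, on their centre line; the grasp point (between the pads) lies 19 mm behind it (manip.grasp_offset is the distance from the TCP to the grasp point, in m); z points along the fingers, y is the line along which they close (so a half turn about z gives the same grasp; the last joint's range is limited). The gripper opens to 85 mm and grips with 20 to 120 N. Pads are 22 mm wide; open, the fingers measure 114 mm over their backs; the gripper's body (76 mm by 85 mm) begins 54 mm behind the grasp point. The pads swing forward as they close: fully open they stand 13 mm farther back than shut.
Start: joints at [-1.363, 0.053, 1.613, -0, 1.476, -0.119], TCP at [0.201, -0.592, 0.231] pointing down, gripper open.
Joint ranges: [-3.01, 3.01], [-1.01, 2.22], [0.06, 2.58], [-1.02, 4.17], [0.09, 2.62], [-3.14, 3.14]. Speed limits (rad/s): [2.57, 2.57, 3.14, 3.14, 3.14, 3.14].

## Interface

Orientations are given as a unit quaternion [w, x, y, z].
In Python, from plant import manip, eyes, job_done, models gives the robot as it stands.
- The arm moves only by the tool servo_tool, never from a script. Its argument "motion" is one flat list of numbers, 5 for each row, row after row: the opening, from -1 (shut) to 1 (fully open), then the shift along the tool's x, y, z normalised to -1 to 1, where 1 is 120 mm, then the turn about the tool's z normalised to -1 to 1, where 1 is 45 degrees. A call has 1 to 5 rows; each row is the pose to reach, as a shift and turn from the pose commanded when the call began, along the tool's axes at that moment; what a row does not reach only later rows make up. A row lasts 1/8 s, in which the tool goes at most 62.5 mm and 10.7 degrees, less where a joint would pass 70% of its speed; a pose out of reach is approached as far as the arm can. A call with a number of a shift or a turn outside -1 to 1 is refused whole. A call with a gripper value outside its range is refused whole. The fingers move at their own pace and stop on an object; the grip force is fixed at half the most. Time passes only in rows, so rows that repeat a pose let the fingers close. It gives the time, the measured TCP pose, the force, the opening and the grip force at its end, in the units of the state.
- manip.state(): the state, without advancing time (a new reading comes with each control period).
- eyes.grab_frame(name): name is "scene" or "side" or "wrist"; returns (picture, depth): 384x512x3 uint8, red, green, blue; 384x512 float32, m along the optical axis (not along the pixel's ray), 0 where there is no reading.
- eyes.camera_params(name): a dict with "fov_y" (degrees; the focal length in pixels is half the picture's height over the tangent of half this angle, whatever the lens; pixels are square), "cx", "cy" (the principal point, pixels), "D" ([k1, k2, p1, p2, k3] as OpenCV has them; the pictures are not rectified), "pose" (4x4, takes a point from camera to world coordinates); the wrist camera has in their place "T_tool_cam" (4x4, takes a point from camera to tool coordinates, whose origin is the TCP and whose axes are the flange's). Camera axes: x right, y up, looking along -z (the intrinsics and any distortion apply to the point x, -y, -z); pixel columns grow to the right and rows downward; lengths in m; the calibration is good to about 2 mm. A picture is of the moment at which its call begins: read the wrist's pose just before it. camera_params takes no time and is no camera call.
- job_done(): hands the job in; it is judged then, once.
Trained networks look in the newest picture that a camera, given by its name, has taken for a name from the list of things; names that differ only in an ending like _2 or _b are one class to them, and where a whole thing is asked for, a point or a joint stands for the part that bears it (a point fixed in the world has none). Each returns a list of dicts, best first, with "p" (0 to 1); they miss things now and then, are a little off and sometimes report something else, mostly with a low value. They report only what shows in the picture. A call takes as long as a camera call. They do not tell look-alikes from the thing itself.
- models.regions_of(camera, label): "mask" (384x512 bool, what is visible of it) and "pixel" ([column, row] in pixels, amid what is visible of it).
The state is a dict: "time": time; "joint_pos": joint angles; "joint_vel": joint speeds; "joint_efforts": joint torques, N m; "tool_pos": TCP position; "tool_rot": TCP orientation; "contact_force": force on the tool from outside, world axes, zero at the start; "ft_torque": the same for the moment, N m; "gripper_width": opening from 0.0 (shut) to 1.0 (fully open); "grasp_force": force on a finger pad.
Only numpy, scipy, OpenCV 4.12 (cv2) and the standard library are available. Lean on these libraries where they do the work, as an engineer would, in place of code of your own. Each camera call takes 0.05 s, during which the arm holds its last target. There are 200 camera calls.

## Task

Get the diver's watch ready for inspection: lay it dial up in the middle of the square work pad, then swing the bench magnifier's arm round until its lens is centred over the watch, and tip the lens so that it is level. Leave the magnifier and the watch standing by themselves, and do not disturb the other things on the bench.

Things in the scene. Friction and masses are not known exactly. Their poses are not given: they have to be found in the camera images.
- watch_center (a point): centre, 13 mm above its underside, of the loose diver's watch, 49 (x) x 68 (y) x 26 mm (z, up out of the dial), under 0.25 kg: steel, black dial, lying dial up on its folded bracelet on the 3 mm thick green mat to the left; the only watch that lies flat. Grip its round case, 46 mm across, the top 10 mm of the watch, across x; the 17 mm wide bracelet lies below it along y.
- pad_top (a point): centre of the top face of the work pad: a fixed square block 92 x 92 mm, 15 mm high, aluminium with a flat black rubber top, with nothing in the way above it at the start. x and y along its sides, z up.
- magnifier: the bench magnifier's fixed foot: round, grey, 110 mm across, a thin upright post in its middle. Origin: centre of its underside, on the vertical swivel axis; z up. At swivel angle 0 the arm points along its -x. Arm and fork are level, 135 mm above the bench; the lens centre is 160 mm from the post's axis.
- magnifier_swivel (a joint): swivel angle (rad) of the arm about the post, range -0.7 to 2.6; grows clockwise seen from above: with the foot's x and y, the arm points along (-cos, +sin) of this angle. It stays where it is left; stiff by friction, 0.35 N m.
- magnifier_tilt (a joint): tilt angle (rad) of the lens in its fork, about the level diameter of the lens that is square to the arm; 0 = lens level, positive = handle above the lens; range -1.1 to 1.25. It has no stop at level and stays where it is left; stiff by friction, 0.22 N m.
- lens_center (a point): centre of the lens, on the tilt axis, so tilting does not move it: round clear lens in a black rim 101 mm across and 11 mm thick, held by two pivots (142 mm over their knobs) in a half-round fork. Its z is the lens's own axis (up when level), its -x points along the lens handle, its y is the tilt axis.
- handle_grip (a point): point to hold on the lens handle: a straight round black handle 16 mm thick that sticks out of the rim on the side away from the post, in the plane of the lens, 58 to 104 mm from the lens centre. The point lies on its axis 82 mm from the lens centre; axes as the lens centre's. The handle serves to swing the arm and to tilt the lens.
- bell_jar: bystander, loose: clear glass bell with a knob on top, 67 mm across, 74 mm high, on the mat; origin at the centre of its underside
- gold_watch: bystander, loose: gold watch standing on its closed bracelet, 67 x 78 x 48 mm; origin at the centre of its underside
- clear_box: bystander, loose: low round clear box of small parts, 66 mm across, 19 mm high; origin at the centre of its underside
- tool_hammer: bystander, loose: small hammer with a wooden handle lying on the bench, 42 x 142 x 13 mm; origin at the centre of its underside
Not all that is in view belongs to the job. What is shaped like the part that bears pad_top but red is not meant.

How it is judged:
At the end, for the whole second after the job is handed in: The diver's watch lies dial up (within 0.2 rad) on the work pad, its centre within 20 mm of the pad's centre; the centre of the lens stands within 22 mm, seen from above, of the watch's centre; the lens is level within 0.09 rad (5 degrees), and everything is at rest (horizontal distance between watch_center and pad_top below 0.02 m and z of watch_center in the frame of pad_top below 0.02 m and angle between watch_center's own z axis and vertical below 0.2 rad and horizontal distance between lens_center and watch_center below 0.022 m and value of joint magnifier_tilt between -0.09 and 0.09 rad and velocity of joint magnifier_swivel between -0.05 and 0.05 rad/s and velocity of joint magnifier_tilt between -0.05 and 0.05 rad/s); the robot touches nothing.
It fails at once if the glass bell, the gold watch, the round clear box or the hammer was shifted by more than 25 mm (distance of any of bell_jar, gold_watch, clear_box, tool_hammer from where it was at the start of the episode above 0.025 m).
It also fails if it takes over 61 s, if anything falls off the work surface, if the arm or the gripper's body presses on something with over 40 N, if the wrist force passes 120 N, or if a joint passes its speed limit or range.

## Working session

There is one attempt and no reset: what is moved stays moved. The work goes in short steps, Python scripts to look and compute and a tool call to move; the robot and the scene stay as the last step left them, time stands still between calls to the robot, and variables do not carry over. Pictures are saved under pics/ and viewed, at most 11 in all, crops included, and the job is handed in when it is done.

Besides the shell and the picture viewer there is one more tool, called in YAML: its name, and indented under it one key for each argument. servo_tool: Moves the arm, as the interface text tells. Its arguments: {"type":"object","properties":{"motion":{"type":"array","items":{"type":"number","minimum":-1,"maximum":1}}},"required":["motion"]}

```bash
mkdir -p pics
cat > h.py <<'E'
import numpy as np, cv2
from plant import manip, eyes, job_done, models
from scipy.spatial.transform import Rotation as R
def pose(cam,st=None):
    p=eyes.camera_params(cam)
    if 'pose' in p: return p,np.array(p['pose'])
    st=st or manip.state(); q=st['tool_rot']; T=np.eye(4)
    T[:3,:3]=R.from_quat([q[1],q[2],q[3],q[0]]).as_matrix(); T[:3,3]=st['tool_pos']
    return p,T@np.array(p['T_tool_cam'])
def rays(cam,px,st=None):
    p,T=pose(cam,st); f=192/np.tan(np.radians(p['fov_y'])/2)
    K=np.array([[f,0,p['cx']],[0,f,p['cy']],[0,0,1]])
    u=cv2.undistortPoints(np.array(px,float).reshape(-1,1,2),K,np.array(p['D'],float)).reshape(-1,2)
    d=np.c_[u[:,0],-u[:,1],-np.ones(len(u))]
    return T[:3,3],d@T[:3,:3].T
def at_z(cam,px,z,st=None):
    o,d=rays(cam,px,st); return o+d*((z-o[2])/d[:,2])[:,None]
def pts(cam,px,depth,st=None):
    px=np.array(px).reshape(-1,2); o,d=rays(cam,px,st); dd=depth[px[:,1].astype(int),px[:,0].astype(int)]
    return (o+d*dd[:,None])[dd>0]
def maskpts(cam,m,depth,st=None):
    r,c=np.nonzero(m); return pts(cam,np.c_[c,r],depth,st)
def look(cam,name=None):
    st=manip.state(); im,d=eyes.grab_frame(cam)
    if name: cv2.imwrite('pics/'+name,im[:,:,::-1])
    return st,im,d
E
python3 - <<'E'
from h import *
for c in ['scene','side']:
    st,im,d=look(c,c+'0.png')
    np.save(c+'_d.npy',d)
    for n in ['watch_center','magnifier','magnifier_swivel','lens_center','handle_grip','bell_jar','gold_watch','clear_box','tool_hammer']:
        for r in models.regions_of(c,n)[:3]:
            P=maskpts(c,r['mask'],d)
            if len(P): print(c,n,round(r['p'],2),np.round(r['pixel']),np.round(np.median(P,0),3),np.round(np.percentile(P,3,0),3),np.round(np.percentile(P,97,0),3),len(P))
E
python3 -c "
import cv2,numpy as np
cv2.imwrite('pics/both.png',cv2.resize(np.vstack([cv2.imread('pics/scene0.png'),cv2.imread('pics/side0.png')]),(400,600)))"
```

```text
scene watch_center 0.43 [195. 256.] [0.442 0.264 0.027] [0.423 0.237 0.009] [0.467 0.284 0.033] 180
scene magnifier 0.83 [295. 159.] [ 0.548 -0.313  0.069] [ 0.34  -0.395 -0.001] [ 0.597 -0.272  0.213] 453
scene magnifier_swivel 0.49 [340. 149.] [ 0.415 -0.334  0.148] [ 0.338 -0.536 -0.004] [ 0.579 -0.305  0.214] 192
scene lens_center 0.3 [161. 272.] [0.459 0.404 0.045] [0.441 0.373 0.005] [0.488 0.429 0.075] 431
scene bell_jar 0.7 [160. 274.] [0.459 0.403 0.045] [0.441 0.37  0.001] [0.491 0.429 0.075] 462
scene gold_watch 0.61 [271. 219.] [ 0.4   -0.051  0.021] [ 0.369 -0.065  0.002] [0.436 0.006 0.047] 174
scene gold_watch 0.26 [296. 158.] [ 0.548 -0.314  0.042] [ 0.334 -0.525 -0.003] [ 0.618 -0.269  0.218] 495
side watch_center 0.64 [242. 306.] [ 0.384 -0.311  0.003] [ 0.359 -0.346 -0.002] [ 0.409 -0.282  0.017] 436
side watch_center 0.48 [245. 175.] [0.451 0.251 0.023] [ 0.425  0.231 -0.   ] [0.475 0.318 0.03 ] 154
side magnifier 0.63 [296. 285.] [ 0.524 -0.334  0.115] [ 0.354 -0.392  0.002] [ 0.596 -0.28   0.198] 2720
side magnifier_swivel 0.63 [257. 271.] [ 0.418 -0.333  0.138] [ 0.347 -0.398 -0.002] [ 0.583 -0.172  0.209] 1597
side lens_center 0.58 [245. 275.] [ 0.39  -0.348  0.149] [ 0.339 -0.386  0.107] [ 0.422 -0.298  0.217] 685
side bell_jar 0.54 [247. 153.] [0.47  0.374 0.037] [0.442 0.36  0.003] [0.501 0.405 0.069] 271
side clear_box 0.68 [239. 303.] [ 0.384 -0.311  0.003] [ 0.359 -0.346 -0.002] [ 0.409 -0.282  0.017] 449
side tool_hammer 0.58 [285. 349.] [ 0.472 -0.456  0.01 ] [ 0.453 -0.513 -0.   ] [ 0.481 -0.383  0.014] 248
```

View pics/scene0.png

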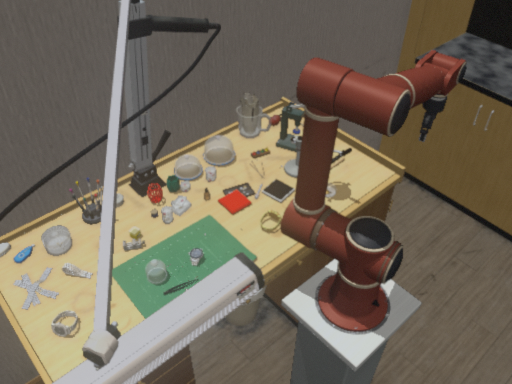

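View pics/side0.png

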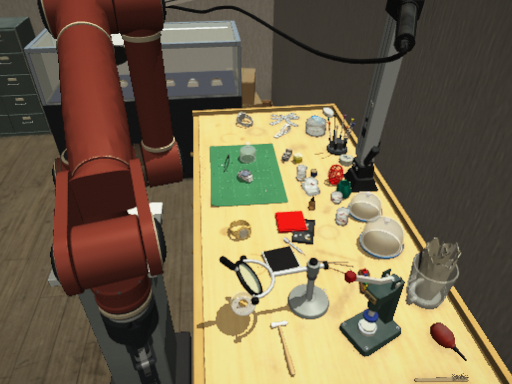

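The scene picture shows the watch at (195,256), the black pad at (278,190) and the red decoy at (235,202). In the side picture the watch is at (245,175), the pad at (283,261), the magnifier foot at (309,302), the lens at (248,276), its handle tip at (226,261), the clear box at (240,303) and the hammer at (285,345).

Run:
```python
from h import *
im=cv2.imread('pics/side0.png');d=np.load('side_d.npy')
rr,cc=np.mgrid[0:384,0:512]
o,D=rays('side',np.c_[cc.ravel(),rr.ravel()]); W=(o+D*d.reshape(-1,1)).reshape(384,512,3)
# pad
m=(im.max(2)<70)&(np.abs(W[...,2]-0.015)<.006)&(rr>235)&(rr<285)&(cc>255)&(cc<310)
n,l,s,c=cv2.connectedComponentsWithStats(m.astype(np.uint8)); k=1+np.argmax(s[1:,4]); 
ct=cv2.findContours((l==k).astype(np.uint8),0,1)[0][0]
px=ct.reshape(-1,2); P=at_z('side',px,.015)[:,:2]
print('pad',s[k],cv2.minAreaRect(P.astype(np.float32)),np.median(W[l==k],0))
# foot: points z .003-.03 near foot
m=(rr>280)&(rr<325)&(cc>283)&(cc<335)&(W[...,2]>.004)&(W[...,2]<.05)
P=W[m];print('foot',len(P),np.percentile(P,[1,50,99],0).round(3), cv2.minEnclosingCircle(P[:,:2].astype(np.float32)))
# post top
m=(rr>250)&(rr<300)&(cc>295)&(cc<330)&(W[...,2]>.06)
P=W[m]; 
for z in (.07,.1,.13,.16,.19,.21):
    Q=P[np.abs(P[:,2]-z)<.012]
    if len(Q): print('post',z,len(Q),np.percentile(Q,[5,50,95],0)[:,:2].round(3).tolist())
# lens region
m=(rr>245)&(rr<310)&(cc>210)&(cc<300)&(W[...,2]>.06)
P=W[m]; np.save('lens.npy',P)
C=im[m]; h=(C.max(1)<60)
print('dark'); Q=P[h]; 
for i in np.argsort(Q[:,2])[::12]: print(Q[i].round(3))
cv2.imwrite('pics/crop.png',cv2.resize(im[230:384,200:360],None,fx=4,fy=3.8,interpolation=2)[:600])
```

```text
pad [264 247  35  24 551] ((0.5102900862693787, -0.17359381914138794), (0.07939737290143967, 0.08061867207288742), 9.075060844421387) [ 0.51116384 -0.17367328  0.01360514]
foot 1069 [[ 0.498 -0.378  0.005]
 [ 0.551 -0.335  0.015]
 [ 0.606 -0.277  0.044]] ((0.5400568246841431, -0.3403732478618622), 0.07509081810712814)
post 0.07 39 [[0.548, -0.331], [0.554, -0.329], [0.563, -0.324]]
post 0.1 56 [[0.545, -0.335], [0.554, -0.331], [0.565, -0.323]]
post 0.13 180 [[0.519, -0.339], [0.552, -0.33], [0.589, -0.32]]
post 0.16 94 [[0.545, -0.335], [0.555, -0.327], [0.568, -0.316]]
dark
[ 0.426 -0.326  0.099]
[ 0.427 -0.356  0.106]
[ 0.41  -0.297  0.12 ]
[ 0.4   -0.297  0.133]
[ 0.399 -0.411  0.137]
[ 0.39  -0.279  0.139]
[ 0.404 -0.384  0.14 ]
[ 0.39  -0.271  0.142]
[ 0.406 -0.409  0.143]
[ 0.397 -0.385  0.146]
[ 0.393 -0.385  0.151]
[ 0.393 -0.38   0.155]
[ 0.387 -0.38   0.159]
[ 0.385 -0.372  0.164]
[ 0.381 -0.371  0.166]
[ 0.377 -0.361  0.169]
[ 0.375 -0.363  0.171]
[ 0.375 -0.358  0.173]
[ 0.371 -0.356  0.175]
[ 0.366 -0.345  0.189]
[ 0.363 -0.349  0.194]
[ 0.36  -0.341  0.2  ]
[ 0.352 -0.351  0.204]
[ 0.346 -0.35   0.208]
[ 0.342 -0.35   0.214]
[ 0.346 -0.352  0.217]
[ 0.34  -0.351  0.22 ]
[ 0.335 -0.966  0.871]
```

View pics/crop.png

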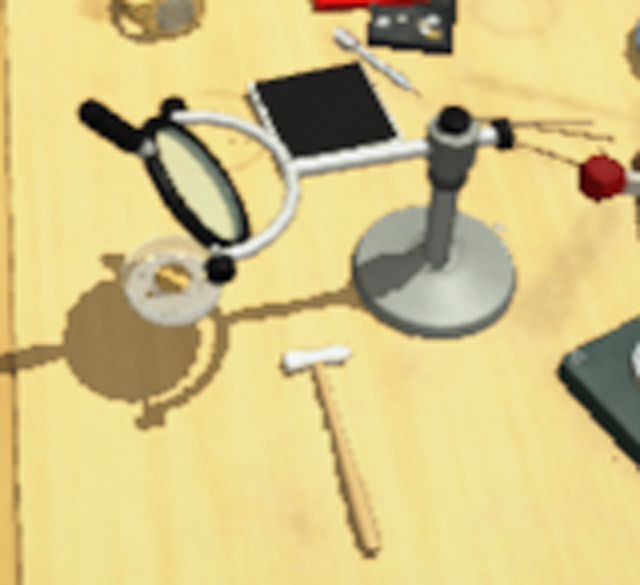

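The crop shows the magnifier arm pointing towards the robot, the lens tipped with its handle up over the clear box, and the pad beyond it. The measured pad-to-post distance of about 0.161 m fits the 160 mm lens radius. Next I check the flight path for obstacles and the tool axes.

Run:
```python
from h import *
st=manip.state(); q=st['tool_rot']; print(R.from_quat([q[1],q[2],q[3],q[0]]).as_matrix().round(3), st['tool_pos'])
print(pose('scene')[1][:3,3],pose('side')[1][:3,3], pose('wrist')[0])
for c in ['scene','side']:
    d=eyes.grab_frame(c)[1]
    rr,cc=np.mgrid[0:384,0:512]
    o,D=rays(c,np.c_[cc.ravel(),rr.ravel()]); W=(o+D*d.reshape(-1,1))
    k=(d.ravel()>0)&(W[:,2]>.12)&(W[:,2]<1.1)&(W[:,0]>.2)&(W[:,0]<.9)&(W[:,1]>-.45)&(W[:,1]<.6)
    V=np.unique(np.round(W[k]/.1).astype(int),axis=0,return_counts=True)
    print(c,[(v.tolist(),int(n)) for v,n in zip(*V) if n>8])
im=cv2.imread('pics/side0.png'); im2=cv2.imread('pics/scene0.png')
a=cv2.resize(im[155:195,220:275],None,fx=8,fy=8,interpolation=2);b=cv2.resize(im2[235:285,140:215],None,fx=4.5,fy=6.4,interpolation=2)
cv2.imwrite('pics/w.png',np.hstack([a,b[:320]]))
```

```text
[[ 0.947  0.321  0.   ]
 [ 0.321 -0.947  0.   ]
 [ 0.    -0.    -1.   ]] [ 0.20061599 -0.59190219  0.23128867]
[-0.42047108  0.78520235  1.2184396 ] [ 0.33467882 -0.96581013  0.87138175] {'fov_y': 63.43793602781308, 'cx': 258.247730857626, 'cy': 190.26981763087278, 'D': array([-0.07703164,  0.        ,  0.        ,  0.        ,  0.        ]), 'T_tool_cam': array([[-3.42815878e-04,  9.57028523e-01,  2.89993601e-01,
         7.50561639e-02],
       [ 9.99999806e-01,  4.78863275e-04, -3.98181204e-04,
        -6.32381327e-05],
       [-5.19938055e-04,  2.89993409e-01, -9.57028501e-01,
        -1.42103786e-01],
       [ 0.00000000e+00,  0.00000000e+00,  0.00000000e+00,
         1.00000000e+00]])}
scene [([2, 0, 7], 164), ([2, 1, 2], 42), ([2, 1, 3], 205), ([2, 1, 4], 72), ([2, 1, 5], 90), ([2, 1, 6], 153), ([2, 1, 7], 332), ([2, 6, 5], 22), ([2, 6, 6], 374), ([3, -3, 2], 34), ([3, 5, 6], 593), ([3, 6, 6], 138), ([4, -4, 1], 31), ([4, -3, 2], 56), ([4, 4, 6], 239), ([4, 5, 6], 365), ([5, -3, 1], 18), ([5, 3, 7], 20), ([5, 4, 6], 147), ([5, 4, 7], 297), ([5, 5, 5], 10), ([5, 6, 5], 97), ([6
[... 1545 characters left out ...]
 ([7, -4, 1], 105), ([7, -4, 2], 723), ([7, -1, 5], 21), ([7, 0, 5], 154), ([7, 1, 5], 104), ([7, 2, 5], 68), ([8, -4, 1], 102), ([8, -4, 2], 101), ([8, -3, 1], 73), ([8, -3, 2], 75), ([8, -1, 5], 15), ([8, -1, 6], 561), ([8, 0, 6], 367), ([8, 1, 2], 92), ([8, 1, 3], 72), ([8, 1, 4], 135), ([8, 1, 5], 173), ([8, 1, 6], 367), ([8, 2, 1], 64), ([8, 2, 2], 212), ([8, 2, 3], 196), ([8, 2, 4], 178), ([8, 2, 5], 135), ([8, 2, 6], 100), ([8, 4, 1], 24), ([9, -4, 1], 161), ([9, -4, 2], 192), ([9, -3, 1], 41), ([9, -3, 2], 238), ([9, 0, 6], 35), ([9, 1, 1], 22), ([9, 1, 2], 214), ([9, 1, 3], 358), ([9, 1, 4], 425), ([9, 1, 5], 236), ([9, 1, 6], 159), ([9, 2, 1], 28), ([9, 2, 2], 96), ([9, 4, 1], 21)]
```

View pics/w.png

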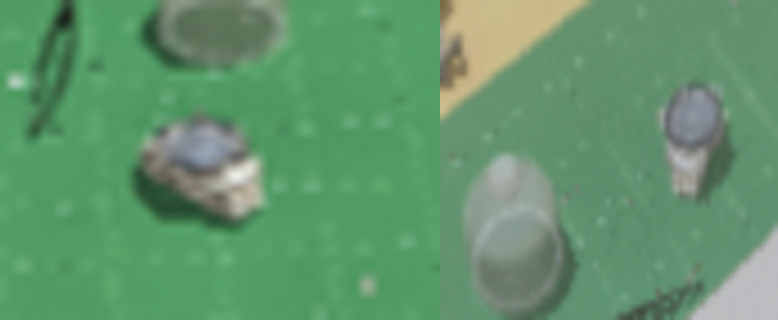

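The crop shows the watch with its dial up, its case towards one end and the bell jar beside it. The flight path at z ≈ 0.3 is clear, so I set off.

servo_tool:
  motion: [1,0.5,-0.5,-0.6,0,1,1,-1,-0.6,0,1,1,-1,-0.6,0,1,1,-1,-0.6,0]

```text
time: 1.6
tool_pos: [0.2776, -0.4378, 0.3059]
tool_rot: [0.002, 0.986, 0.165, 0.001]
contact_force: [-0.1, -0.8, -0.0]
gripper_width: 0.998
grasp_force: 0.0
```

servo_tool:
  motion: [1,1,-1,0,0,1,1,-1,0,0,1,1,-1,0,0,1,1,-1,0,0]

```text
time: 2.1
tool_pos: [0.3516, -0.2862, 0.3032]
tool_rot: [0.0, 0.986, 0.164, 0.0]
contact_force: [-0.6, -0.1, -0.3]
gripper_width: 1.0
grasp_force: 0.0
```

servo_tool:
  motion: [1,1,-1,0,0,1,1,-1,0,0,1,1,-1,0,0,1,1,-1,0,0]

```text
time: 2.6
tool_pos: [0.4267, -0.1348, 0.303]
tool_rot: [-0.0, 0.986, 0.164, -0.0]
contact_force: [0.4, -1.0, 0.5]
gripper_width: 1.003
grasp_force: 0.0
```

servo_tool:
  motion: [1,0.38,-1,0,0,1,0.38,-1,0,0,1,0.38,-1,0,0]

```text
time: 2.98
tool_pos: [0.4308, -0.0061, 0.3033]
tool_rot: [0.0, 0.986, 0.164, -0.0]
contact_force: [0.9, -1.4, -0.5]
gripper_width: 1.001
grasp_force: 0.0
```

servo_tool:
  motion: [1,0.38,-1,0,0,1,0.38,-1,0,0,1,0.38,-1,0,0]

```text
time: 3.35
tool_pos: [0.4358, 0.122, 0.303]
tool_rot: [0.0, 0.986, 0.164, -0.0]
contact_force: [0.1, -0.8, -0.1]
gripper_width: 0.997
grasp_force: 0.0
```

servo_tool:
  motion: [1,0.38,-1,0.8,0,1,0.38,-1,0.8,0,1,0.38,-1,0.8,0,1,0.38,-1,0.8,0]

```text
time: 3.85
tool_pos: [0.44, 0.2477, 0.2044]
tool_rot: [0.001, 0.987, 0.162, -0.003]
contact_force: [-0.2, -0.4, -0.2]
gripper_width: 0.998
grasp_force: 0.0
```

Run:
```python
from h import *
st,im,d=look('wrist','w1.png'); np.save('w1_d.npy',d)
q=st['tool_rot'];print(st['time'],st['tool_pos'],st['contact_force'],R.from_quat([q[1],q[2],q[3],q[0]]).as_matrix().round(3).tolist())
for r in models.regions_of('wrist','watch_center')[:3]:
    P=maskpts('wrist',r['mask'],d,st); print(r['p'],r['pixel'],np.percentile(P,[3,50,97],0).round(3).tolist())
    for lo,hi in((.0225,.04),(.006,.02)):
        Q=P[(P[:,2]>lo)&(P[:,2]<hi)]
        if len(Q)>5: print(lo,cv2.minAreaRect(Q[:,:2].astype(np.float32)),cv2.minEnclosingCircle(Q[:,:2].astype(np.float32)),Q.mean(0).round(4))
```

```text
3.85 [0.43997243 0.24765178 0.20442131] [-0.19353124 -0.42635739 -0.19876995] [[0.947, 0.32, -0.005], [0.32, -0.947, -0.003], [-0.005, 0.001, -1.0]]
0.71 [251.3, 154.2] [[0.43, 0.234, 0.01], [0.453, 0.259, 0.028], [0.473, 0.283, 0.03]]
0.0225 ((0.45243707299232483, 0.25994783639907837), (0.0459023155272007, 0.05412444844841957), 62.10741424560547) ((0.4512818455696106, 0.25904735922813416), 0.027723368257284164) [0.4522 0.2593 0.0277]
0.006 ((0.4545583724975586, 0.2617138624191284), (0.03274356201291084, 0.06724542379379272), 39.71720886230469) ((0.4502353072166443, 0.25812259316444397), 0.03406704589724541) [0.4558 0.2546 0.0133]
```

View pics/w1.png

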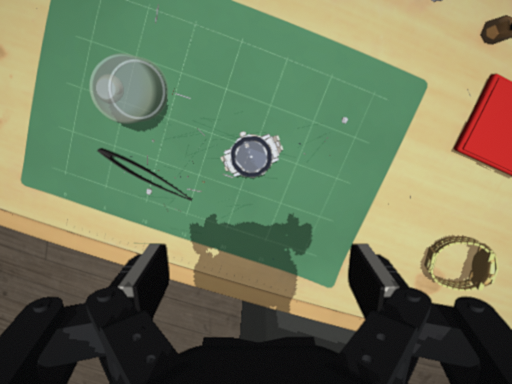

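The wrist picture shows the watch at (251,155), its strap running from lower left (226,170) to upper right (280,143); the bell jar (128,90) and tweezers are clear of it. I work out the strap angle.

Run:
```python
from h import *
st=manip.state();print(st['joint_pos'])
im,d=eyes.grab_frame('wrist')
g=im[...,1].astype(int)-np.maximum(im[...,0],im[...,2]); m=(g<12); m[:110]=0;m[190:]=0;m[:,:205]=0;m[:,300:]=0
m=cv2.morphologyEx(m.astype(np.uint8),cv2.MORPH_OPEN,np.ones((3,3)))
n,l,s,c=cv2.connectedComponentsWithStats(m);k=1+np.argmax(s[1:,4]);r,cc=np.nonzero(l==k)
P=at_z('wrist',np.c_[cc,r],.022,st)[:,:2]
w,v=np.linalg.eigh(np.cov(P.T)); a=np.degrees(np.arctan2(v[1,1],v[0,1])); print(s[k],'strap angle',a,np.sqrt(w))
print(cv2.minAreaRect(P.astype(np.float32)))
r=models.regions_of('wrist','watch_center')[0]; rr,cc=np.nonzero(r['mask']);P=at_z('wrist',np.c_[cc,rr],.025,st)[:,:2]
w,v=np.linalg.eigh(np.cov(P.T)); print(np.degrees(np.arctan2(v[1,1],v[0,1])),np.sqrt(w),P.mean(0))
```

```text
[ 3.64357670e-01 -2.21865211e-01  1.91086177e+00 -1.19287695e-03
  1.45279816e+00  1.61104561e+00]
[ 222  134   59   45 1870] strap angle 131.12587364086724 [0.01104293 0.01582832]
((0.45120176672935486, 0.2588602304458618), (0.04726817086338997, 0.06107119098305702), 13.789093017578125)
129.75336593371796 [0.01114877 0.01573655] [0.45249049 0.25838867]
```

servo_tool:
  motion: [1,0.12,-0.06,0.4,0.2,1,0.12,-0.06,0.7,0.42,1,0.12,-0.06,0.7,0.65,1,0.12,-0.06,0.7,0.756,1,0.12,-0.06,0.7,0.756]

```text
time: 4.68
tool_pos: [0.4526, 0.26, 0.1246]
tool_rot: [-0.0, 0.991, -0.133, 0.001]
contact_force: [0.8, 0.2, 0.2]
gripper_width: 0.998
grasp_force: 0.0
```

servo_tool:
  motion: [1,0,0,0,0.22,1,0,0,0,0.44,1,0,0,0,0.66,1,0,0,0,0.756,1,0,0,0,0.756]

```text
time: 5.3
tool_pos: [0.4521, 0.2605, 0.1242]
tool_rot: [-0.001, 0.909, -0.417, 0.001]
contact_force: [0.3, 0.1, -0.5]
gripper_width: 0.997
grasp_force: 0.0
```

Run:
```python
from h import *
st,im,d=look('wrist','w2.png')
q=st['tool_rot'];M=R.from_quat([q[1],q[2],q[3],q[0]]).as_matrix();print(st['time'],st['tool_pos'],M.round(3).tolist(),st['joint_pos'][5])
r=models.regions_of('wrist','watch_center')[0]; print(r['p'],r['pixel'],r['mask'].sum())
D=maskpts('wrist',r['mask'],d,st); print('depth',np.percentile(D,[3,50,97],0).round(3).tolist())
rr,cc=np.nonzero(r['mask']);P=at_z('wrist',np.c_[cc,rr],.025,st)[:,:2]
w,v=np.linalg.eigh(np.cov(P.T)); print(np.degrees(np.arctan2(v[1,1],v[0,1])),P.mean(0)); T=(np.c_[P,P[:,0]*0]-[*st['tool_pos'][:2],0])@M
print('tool xy range',T.min(0),T.max(0))
```

```text
5.3 [0.45205887 0.26047835 0.12422972] [[0.653, -0.758, 0.002], [-0.758, -0.653, 0.0], [0.001, -0.001, -1.0]] 2.8104805656710345Traceback (most recent call last):
  File "<stdin>", line 4, in <module>
IndexError: list index out of range
```

View pics/w2.png

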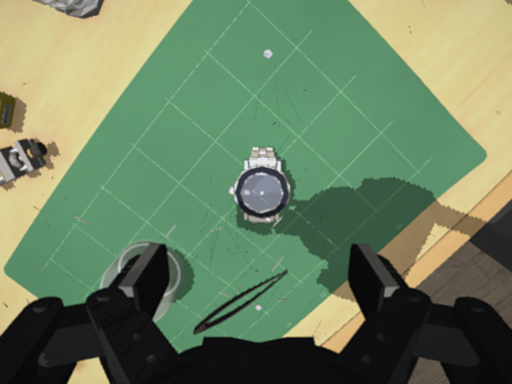

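The picture shows the watch upright at (263,192) with the strap vertical; the fingers straddle it and the bell jar (145,285) stays clear. I work out the fine offset.

Run:
```python
from h import *
st=manip.state()
P=at_z('wrist',[[263,192],[263,150],[263,222]],.028,st)
q=st['tool_rot'];M=R.from_quat([q[1],q[2],q[3],q[0]]).as_matrix()
print(P.round(4),((P-st['tool_pos'])@M).round(4))
```

```text
[[0.4504 0.2582 0.028 ]
 [0.4726 0.2326 0.028 ]
 [0.4333 0.2778 0.028 ]] [[ 0.0008  0.0028  0.0959]
 [ 0.0347  0.0026  0.0959]
 [-0.0251  0.0029  0.0959]]
```

servo_tool:
  motion: [1,0.01,0.023,0.4,0,1,0.01,0.023,0.75,0,1,0.01,0.023,0.95,0,1,0.01,0.023,0.99,0,1,0.01,0.023,0.99,0]

```text
time: 6.02
tool_pos: [0.4506, 0.2583, 0.0052]
tool_rot: [-0.0, 0.909, -0.417, 0.0]
contact_force: [0.3, 0.4, 0.2]
gripper_width: 1.004
grasp_force: 0.0
```

servo_tool:
  motion: [-1,0,0,0,0,-1,0,0,0,0,-1,0,0,0,0,-1,0,0,0,0,-1,0,0,0,0]

```text
time: 6.65
tool_pos: [0.451, 0.2586, 0.006]
tool_rot: [-0.001, 0.909, -0.417, 0.001]
contact_force: [-0.6, -1.3, 5.5]
gripper_width: 0.514
grasp_force: 60.4
```

servo_tool:
  motion: [-1,0,0,0,0,-1,0,0,0,0,-1,0,0,-0.2,0,-1,0,0,-0.5,0,-1,0,0,-0.5,0]

```text
time: 7.28
tool_pos: [0.4523, 0.2592, 0.0676]
tool_rot: [-0.002, 0.909, -0.417, 0.002]
contact_force: [0.5, 0.7, -2.1]
gripper_width: 0.514
grasp_force: 61.4
```

servo_tool:
  motion: [-1,0,0,-0.3,-0.22,-1,0,0,-0.6,-0.44,-1,0,0,-0.6,-0.66,-1,0,0,-0.6,-0.88,-1,0,0,-0.6,-1]

```text
time: 7.9
tool_pos: [0.449, 0.2578, 0.1345]
tool_rot: [0.001, 0.999, -0.036, -0.001]
contact_force: [0.0, 0.0, -2.6]
gripper_width: 0.511
grasp_force: 61.6
```

servo_tool:
  motion: [-1,0.1,0.45,0,0,-1,0.19,0.89,0,0,-1,0.19,0.89,0,0]

```text
time: 8.28
tool_pos: [0.4641, 0.1472, 0.1345]
tool_rot: [0.001, 0.999, -0.04, -0.001]
contact_force: [-0.7, -0.5, -1.9]
gripper_width: 0.516
grasp_force: 62.0
```

servo_tool:
  motion: [-1,0.1,0.45,0,0,-1,0.19,0.89,0,0,-1,0.19,0.89,0,0]

```text
time: 8.65
tool_pos: [0.4791, 0.0398, 0.1352]
tool_rot: [0.0, 0.999, -0.04, -0.001]
contact_force: [-0.1, 0.1, -2.2]
gripper_width: 0.516
grasp_force: 62.2
```

servo_tool:
  motion: [-1,0.1,0.45,0,0,-1,0.19,0.89,0,0,-1,0.19,0.89,0,0]

```text
time: 9.02
tool_pos: [0.4942, -0.0676, 0.1356]
tool_rot: [-0.0, 0.999, -0.039, -0.001]
contact_force: [0.3, 0.5, -0.6]
gripper_width: 0.509
grasp_force: 62.4
```

servo_tool:
  motion: [-1,0.1,0.45,0,0,-1,0.19,0.89,0,0,-1,0.19,0.89,0,0,-1,0.19,0.89,0,0]

```text
time: 9.52
tool_pos: [0.5086, -0.1727, 0.1355]
tool_rot: [-0.001, 0.999, -0.037, -0.001]
contact_force: [0.5, -0.1, -2.2]
gripper_width: 0.51
grasp_force: 62.6
```

Run:
```python
from h import *
st,im,d=look('wrist','w3.png')
q=st['tool_rot'];M=R.from_quat([q[1],q[2],q[3],q[0]]).as_matrix();print(st['time'],st['tool_pos'],M.round(3).tolist())
```

```text
9.525 [ 0.50863232 -0.17269151  0.13549157] [[0.997, -0.074, -0.002], [-0.074, -0.997, 0.002], [-0.002, -0.002, -1.0]]
```

View pics/w3.png

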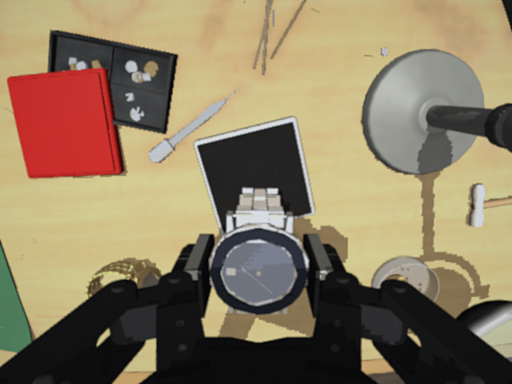

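The picture shows the gripped watch, dial up, at (258,272). The pad's far corners are at (195,144) and (297,117) and its right corner is at (314,211); the magnifier foot is centred near (423,111).

Run:
```python
from h import *
st=manip.state()
P=at_z('wrist',[[195,144],[297,117],[314,211]],.015,st)[:,:2]; a,b,c=P
print(P.round(4),np.linalg.norm(b-a),np.linalg.norm(c-b),'centre',((a+c)/2).round(4))
# from edges a-b only: 
u=(b-a)/np.linalg.norm(b-a); n=np.array([u[1],-u[0]]); n=n if n@(c-b)>0 else -n
print('centre2',((a+b)/2+n*.046).round(4), np.degrees(np.arctan2(*u[::-1])))
F=at_z('wrist',[[363,111],[484,111],[423,50],[423,172]],.006,st); print('foot',F.round(3).tolist(),F.mean(0).round(4))
```

```text
[[ 0.5488 -0.121 ]
 [ 0.5648 -0.2083]
 [ 0.4806 -0.2204]] 0.08871267823394981 0.08504315823092108 centre [ 0.5147 -0.1707]
centre2 [ 0.5115 -0.173 ] -79.59569478614125
foot [[0.566, -0.266, 0.006], [0.56, -0.377, 0.006], [0.613, -0.317, 0.006], [0.508, -0.323, 0.006]] [ 0.5614 -0.321   0.006 ]
```

servo_tool:
  motion: [-1,0.03,0,0.4,0,-1,0.03,0,0.75,0,-1,0.03,0,0.92,0,-1,0.03,0,0.97,0,-1,0.03,0,0.97,0]

```text
time: 10.2
tool_pos: [0.5129, -0.1739, 0.0205]
tool_rot: [0.0, 0.999, -0.037, 0.0]
contact_force: [0.5, 0.7, -1.0]
gripper_width: 0.513
grasp_force: 62.8
```

servo_tool:
  motion: [-1,0,0,0,0,0.3,0,0,0,0,0.6,0,0,0,0,0.9,0,0,0,0,0.9,0,0,0,0]

```text
time: 10.82
tool_pos: [0.5125, -0.175, 0.0202]
tool_rot: [0.0, 0.999, -0.038, 0.0]
contact_force: [0.6, -0.2, -0.4]
gripper_width: 0.949
grasp_force: 0.0
```

servo_tool:
  motion: [0.9,0,0,-0.1,0,0.9,0,0,-0.4,0,0.9,0,0,-0.8,0,0.9,0,0,-1,0,0.9,0,0,-1,0]

```text
time: 11.45
tool_pos: [0.5142, -0.1758, 0.1436]
tool_rot: [0.001, 0.999, -0.038, 0.003]
contact_force: [0.5, -0.6, -0.1]
gripper_width: 0.952
grasp_force: 0.0
```

Run:
```python
from h import *
st,im,d=look('wrist','w4.png')
q=st['tool_rot'];M=R.from_quat([q[1],q[2],q[3],q[0]]).as_matrix();print(st['time'],st['tool_pos'],M.round(3).tolist(),st['joint_pos'])
for r in models.regions_of('wrist','watch_center')[:2]:
    P=maskpts('wrist',r['mask'],d,st); print(r['p'],r['pixel'],np.percentile(P,[3,50,97],0).round(3).tolist())
for n in('lens_center','handle_grip','magnifier_swivel'):
  for r in models.regions_of('wrist',n)[:2]:
    P=maskpts('wrist',r['mask'],d,st); print(n,r['p'],r['pixel'],np.percentile(P,[3,50,97],0).round(3).tolist())
```

```text
11.45 [ 0.51420468 -0.17583749  0.14364919] [[0.997, -0.075, 0.006], [-0.075, -0.997, -0.003], [0.006, 0.002, -1.0]] [-4.66462414e-01 -7.56836061e-02  1.89017636e+00  4.16977222e-06
  1.32065255e+00  1.17966910e+00]
0.67 [260.3, 186.8] [[0.489, -0.194, 0.02], [0.517, -0.175, 0.04], [0.544, -0.155, 0.042]]
0.18 [470.2, 205.2] [[0.452, -0.424, 0.002], [0.473, -0.381, 0.009], [0.49, -0.375, 0.012]]
lens_center 0.83 [503.4, 323.0] [[0.399, -0.356, 0.098], [0.422, -0.349, 0.111], [0.433, -0.287, 0.136]]
handle_grip 0.85 [503.1, 324.9] [[0.399, -0.356, 0.098], [0.422, -0.349, 0.111], [0.433, -0.287, 0.136]]
magnifier_swivel 0.94 [507.3, 257.2] [[0.401, -0.352, 0.108], [0.492, -0.307, 0.133], [0.588, -0.271, 0.139]]
magnifier_swivel 0.23 [99.3, 272.5] [[0.407, -0.039, -0.0], [0.434, -0.012, 0.018], [0.441, 0.008, 0.03]]
```

View pics/w4.png

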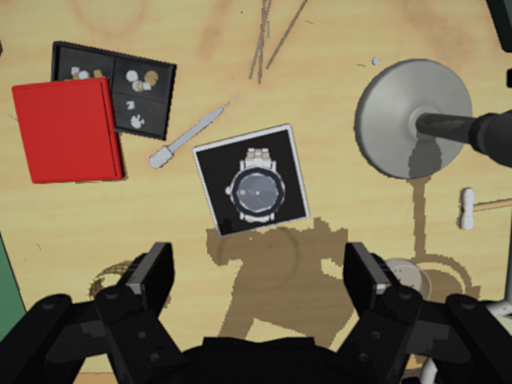

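The watch lies dial up on the pad at (257,190), a few millimetres from the pad's centre. Now I go to the lens handle.

servo_tool:
  motion: [0,0,0,-0.5,0,0,0,0,-1,0,0,0,0,-1,0]

```text
time: 12.08
tool_pos: [0.5148, -0.1761, 0.2658]
tool_rot: [0.002, 0.999, -0.038, 0.004]
contact_force: [-0.9, 0.1, -0.4]
gripper_width: 0.501
grasp_force: 0.0
```

servo_tool:
  motion: [-0.2,-0.3,0.4,-0.3,0,-0.2,-0.62,0.75,-0.3,0,-0.2,-0.62,0.75,-0.3,0]

```text
time: 12.45
tool_pos: [0.4291, -0.2611, 0.2946]
tool_rot: [-0.0, 0.999, -0.04, -0.001]
contact_force: [-0.1, 0.2, -0.1]
gripper_width: 0.397
grasp_force: 0.0
```

servo_tool:
  motion: [-0.2,-0.3,0.4,0,-0.1,-0.2,-0.62,0.75,0,-0.2,-0.2,-0.62,0.75,0,-0.2,-0.2,-0.62,0.75,0,-0.2]

```text
time: 12.95
tool_pos: [0.3508, -0.3424, 0.2945]
tool_rot: [-0.001, 0.999, 0.041, -0.0]
contact_force: [0.0, -0.9, -0.4]
gripper_width: 0.405
grasp_force: 0.0
```

Run:
```python
from h import *
st,im,d=look('wrist','w5.png'); np.save('w5d.npy',d)
q=st['tool_rot'];M=R.from_quat([q[1],q[2],q[3],q[0]]).as_matrix();print(st['time'],st['tool_pos'],M.round(3).tolist(),st['joint_pos'],st['gripper_width'])
rr,cc=np.mgrid[0:384,0:512]
o,D=rays('wrist',np.c_[cc.ravel(),rr.ravel()],st); W=(o+D*d.reshape(-1,1)).reshape(384,512,3)
dark=(im.max(2)<75)&(W[...,2]>.09)&(W[...,2]<.24)
P=W[dark]
for z in np.arange(.09,.235,.01):
    Q=P[np.abs(P[:,2]-z)<.005]
    if len(Q)>3: print(round(z,3),len(Q),np.percentile(Q,[3,50,97],0)[:,:2].round(3).tolist())
```

```text
12.95 [ 0.35078962 -0.34244826  0.29448675] [[0.997, 0.081, -0.001], [0.081, -0.997, 0.003], [-0.001, -0.003, -1.0]] [-9.25735633e-01 -3.04882395e-01  1.83488913e+00  7.41788497e-04
  1.61426566e+00  5.63514854e-01] 0.40541010925802656
0.09 100 [[0.059, -0.032], [0.065, -0.01], [0.067, 0.021]]
0.1 302 [[0.06, -0.347], [0.067, -0.026], [0.432, 0.014]]
0.11 371 [[0.061, -0.366], [0.421, -0.308], [0.429, 0.005]]
0.12 273 [[0.062, -0.375], [0.411, -0.296], [0.424, -0.001]]
0.13 245 [[0.063, -0.382], [0.405, -0.293], [0.418, -0.008]]
0.14 560 [[0.064, -0.405], [0.401, -0.296], [0.414, -0.017]]
0.15 204 [[0.385, -0.384], [0.394, -0.3], [0.403, -0.29]]
0.16 299 [[0.377, -0.381], [0.387, -0.363], [0.395, -0.297]]
0.17 702 [[0.371, -0.371], [0.378, -0.339], [0.386, -0.308]]
0.18 70 [[0.37, -0.352], [0.375, -0.345], [0.378, -0.328]]
0.19 169 [[0.362, -0.348], [0.367, -0.34], [0.37, -0.334]]
0.2 219 [[0.354, -0.348], [0.36, -0.341], [0.365, -0.335]]
0.21 282 [[0.34, -0.349], [0.353, -0.342], [0.358, -0.336]]
0.22 311 [[0.336, -0.35], [0.344, -0.343], [0.35, -0.337]]
```

View pics/w5.png

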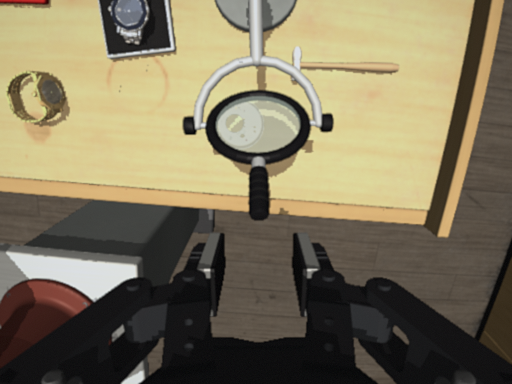

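The wrist picture shows the lens at (258,125), its handle pointing straight at the gripper (258,165–215) and centred between the fingers; the knobs are at (190,125) and (326,122). I lower the fingers astride the handle and swing.

servo_tool:
  motion: [-0.2,0,0,0.4,0,-0.2,0,0,0.75,0,-0.2,0,0,0.91,0,-0.2,0,0,0.91,0]

```text
time: 13.5
tool_pos: [0.3507, -0.3419, 0.1855]
tool_rot: [-0.001, 0.999, 0.042, -0.001]
contact_force: [0.1, 0.2, -0.0]
gripper_width: 0.404
grasp_force: 0.0
```

servo_tool:
  motion: [-0.2,0.01,-0.18,0,0.13,-0.2,0.04,-0.35,0,0.26,-0.2,0.08,-0.53,0,0.39,-0.2,0.145,-0.69,0,0.525,-0.2,0.224,-0.85,0,0.657]

```text
time: 14.12
tool_pos: [0.3699, -0.2399, 0.1898]
tool_rot: [0.002, 0.976, -0.217, 0.002]
contact_force: [-1.0, -1.0, 0.1]
gripper_width: 0.4
grasp_force: 0.9
```

servo_tool:
  motion: [-0.2,0.01,-0.18,0,0.13,-0.2,0.04,-0.35,0,0.26,-0.2,0.08,-0.53,0,0.39,-0.2,0.145,-0.69,0,0.525,-0.2,0.224,-0.85,0,0.657]

```text
time: 14.75
tool_pos: [0.4376, -0.1581, 0.1896]
tool_rot: [0.001, 0.889, -0.459, 0.002]
contact_force: [-1.1, -1.3, 0.2]
gripper_width: 0.401
grasp_force: 0.9
```

servo_tool:
  motion: [-0.2,0.01,-0.18,0,0.13,-0.2,0.04,-0.35,0,0.26,-0.2,0.08,-0.53,0,0.39,-0.2,0.1,-0.58,0,0.438,-0.2,0.1,-0.58,0,0.438]

```text
time: 15.38
tool_pos: [0.5015, -0.1274, 0.1893]
tool_rot: [-0.0, 0.798, -0.602, 0.002]
contact_force: [0.1, 0.6, 0.4]
gripper_width: 0.401
grasp_force: 0.0
```

Run:
```python
from h import *
st,im,d=look('side','s2.png')
q=st['tool_rot'];M=R.from_quat([q[1],q[2],q[3],q[0]]).as_matrix();print(st['time'],st['tool_pos'],M.round(3).tolist(),st['contact_force'])
cv2.imwrite('pics/s2c.png',cv2.resize(im[190:350,180:380,::-1],None,fx=3.5,fy=3.5,interpolation=2))
```

```text
15.375 [ 0.50145735 -0.12744752  0.1892538 ] [[0.275, -0.962, 0.003], [-0.962, -0.275, -0.001], [0.002, -0.003, -1.0]] [0.07321561 0.61481424 0.3635456 ]
```

View pics/s2c.png

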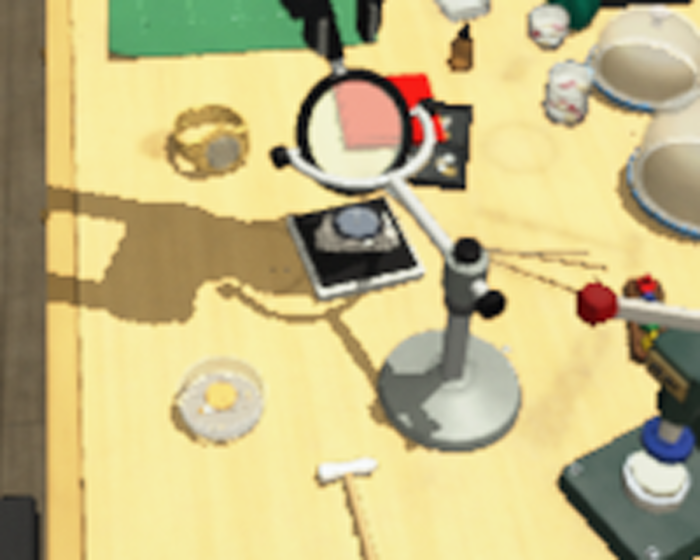

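The side crop shows the lens swung round beyond the pad's far side, centred near crop (355,128) and still tipped, with the watch on the pad and the bystanders untouched. I close on the handle to centre it, then measure the lens.

servo_tool:
  motion: [-1,0,0,0,0,-1,0,0,0,0,-1,0,0,0,0,-1,0,0,0,0]

```text
time: 15.92
tool_pos: [0.5002, -0.1276, 0.1881]
tool_rot: [-0.0, 0.798, -0.603, 0.001]
contact_force: [-1.6, 1.6, 5.4]
gripper_width: 0.162
grasp_force: 58.5
```

```bash
cat > meas.py <<'E'
from h import *
for c in ('side','scene'):
    st,im,d=look(c)
    rr,cc=np.mgrid[0:384,0:512]
    o,D=rays(c,np.c_[cc.ravel(),rr.ravel()]); W=(o+D*d.reshape(-1,1)).reshape(384,512,3)
    for n in('watch_center','lens_center'):
        for r in models.regions_of(c,n)[:1]:
            P=W[r['mask']&(d>0)]; P=P[P[:,2]>.015]; print(c,n,r['p'],np.round(r['pixel']),np.percentile(P,[3,50,97],0).round(3).tolist())
    # rim/handle: dark pts 0.08..0.24 near pad; frame along arm
    post=np.array([.557,-.325]);u=np.array([-.2756,.9613]);v=np.array([u[1],-u[0]])
    P=W[(im.max(2)<90)&(d>0)&(W[...,2]>.075)&(W[...,2]<.24)]
    A=np.c_[(P[:,:2]-post)@u,(P[:,:2]-post)@v,P[:,2]]; A=A[(A[:,0]>.09)&(A[:,0]<.28)&(abs(A[:,1])<.09)]
    print(c,len(A))
    for a in np.arange(.1,.28,.01):
        Q=A[abs(A[:,0]-a)<.005]
        if len(Q)>2: print(round(a,3),len(Q),np.percentile(Q[:,1],[3,50,97]).round(3),np.percentile(Q[:,2],[3,50,97]).round(3))
E
python3 meas.py; python3 -c "
from h import *; s=manip.state(); print(s['time'],s['tool_pos'],s['contact_force'],s['gripper_width'])"
```

```text
side watch_center 0.67 [280. 257.] [[0.483, -0.198, 0.017], [0.509, -0.182, 0.038], [0.536, -0.161, 0.042]]
side lens_center 0.88 [284. 225.] [[0.469, -0.191, 0.11], [0.509, -0.167, 0.141], [0.553, -0.14, 0.184]]
side 488
0.1 3 [-0.017 -0.014 -0.012] [0.132 0.133 0.134]
0.11 7 [-0.042 -0.031 -0.024] [0.131 0.133 0.136]
0.13 10 [-0.028 -0.014 -0.001] [0.098 0.103 0.108]
0.14 17 [-0.007  0.03   0.037] [0.108 0.113 0.12 ]
0.15 36 [-0.071  0.036  0.064] [0.118 0.13  0.141]
0.16 50 [-0.072 -0.044  0.067] [0.132 0.14  0.146]
0.17 42 [-0.049 -0.035  0.058] [0.14  0.151 0.16 ]
0.18 54 [-0.038 -0.013  0.036] [0.158 0.167 0.173]
0.19 98 [-0.034 -0.005  0.023] [0.169 0.213 0.239]
0.2 124 [-0.025  0.001  0.023] [0.191 0.211 0.239]
0.21 38 [-0.023  0.004  0.011] [0.201 0.218 0.239]
0.22 7 [0.002 0.005 0.008] [0.212 0.218 0.238]
scene watch_center 0.45 [280. 184.] [[0.482, -0.194, 0.026], [0.504, -0.171, 0.039], [0.53, -0.156, 0.046]]
scene lens_center 0.49 [281. 163.] [[0.459, -0.191, 0.101], [0.491, -0.159, 0.148], [0.545, -0.109, 0.215]]
scene 218
0.14 3 [-0.022 -0.015  0.013] [0.102 0.105 0.105]
0.15 10 [-0.028  0.001  0.025] [0.107 0.114 0.118]
0.16 14 [-0.044 -0.013  0.033] [0.118 0.125 0.13 ]
0.17 24 [-0.074 -0.049  0.061] [0.133 0.141 0.151]
0.18 12 [-0.067 -0.043  0.046] [0.14  0.151 0.164]
0.19 26 [-0.04  -0.016  0.035] [0.157 0.166 0.237]
0.2 21 [-0.026  0.003  0.021] [0.171 0.225 0.239]
0.21 49 [-0.028 -0.015  0.018] [0.19  0.219 0.24 ]
0.22 51 [-0.031 -0.006  0.017] [0.193 0.221 0.238]
0.23 8 [-0.012 -0.007 -0.002] [0.206 0.212 0.219]
16.225 [ 0.50017276 -0.1275714   0.18808168] [-2.51472564  0.55444657  5.77662392] 0.1613217758457166
```

servo_tool:
  motion: [-0.2,0,0,0,0,-0.2,0,0,0,0,-0.2,0,0,0,0,-0.2,0,0,-0.35,0,-0.2,0.03,0,-0.7,0]

```text
time: 16.85
tool_pos: [0.5003, -0.1306, 0.2709]
tool_rot: [0.0, 0.798, -0.603, -0.001]
contact_force: [0.5, -0.1, 0.6]
gripper_width: 0.404
grasp_force: 0.0
```

servo_tool:
  motion: [-1,0,0,0,0,-1,0,0,0,0,-1,0,0,0,0,-1,0,0,0,0]

```text
time: 17.35
tool_pos: [0.5003, -0.1306, 0.2694]
tool_rot: [0.0, 0.798, -0.603, -0.001]
contact_force: [-0.8, 0.2, 0.6]
gripper_width: 0.002
grasp_force: 0.0
```

servo_tool:
  motion: [-1,0,0,0.39,0,-1,-0.03,0,0.475,0,-1,-0.09,0,0.56,0,-1,-0.18,0,0.63,0,-1,-0.225,0,0.7,0]

```text
time: 17.98
tool_pos: [0.4938, -0.1041, 0.1877]
tool_rot: [-0.001, 0.798, -0.603, 0.001]
contact_force: [-0.4, -0.5, 3.5]
gripper_width: 0.001
grasp_force: 1.3
```

servo_tool:
  motion: [-1,-0.03,0,0.075,0,-1,-0.06,0,0.15,0,-1,-0.08,0,0.225,0,-1,-0.1,0,0.29,0,-1,-0.1,0,0.29,0]

```text
time: 18.6
tool_pos: [0.4895, -0.0933, 0.1508]
tool_rot: [0.001, 0.798, -0.603, -0.001]
contact_force: [-0.8, -0.6, 0.0]
gripper_width: 0.001
grasp_force: 0.0
```

```bash
python3 meas.py
python3 - <<'E'
from h import *
im,_=eyes.grab_frame('side')
cv2.imwrite('pics/s3c.png',cv2.resize(im[190:290,220:340,::-1],None,fx=5,fy=5,interpolation=2))
s=manip.state(); print(s['time'],s['tool_pos'],s['contact_force'])
E
```

```text
side watch_center 0.76 [279. 257.] [[0.481, -0.198, 0.016], [0.509, -0.182, 0.037], [0.538, -0.159, 0.042]]
side lens_center 0.93 [282. 225.] [[0.466, -0.216, 0.132], [0.507, -0.169, 0.137], [0.552, -0.109, 0.145]]
side 744
0.12 38 [-0.027 -0.001  0.023] [0.132 0.135 0.137]
0.13 24 [-0.038  0.027  0.037] [0.132 0.136 0.139]
0.14 19 [-0.046 -0.034  0.042] [0.134 0.136 0.139]
0.15 27 [-0.07  -0.046  0.045] [0.133 0.137 0.141]
0.16 43 [-0.072 -0.042  0.069] [0.133 0.14  0.144]
0.17 17 [-0.048 -0.043  0.055] [0.137 0.139 0.141]
0.18 13 [-0.045 -0.04   0.041] [0.138 0.14  0.142]
0.19 23 [-0.04  -0.027  0.037] [0.139 0.141 0.144]
0.2 33 [-0.027 -0.002  0.025] [0.139 0.142 0.144]
0.21 6 [-0.007 -0.002  0.015] [0.141 0.142 0.144]
0.22 62 [-0.019 -0.002  0.014] [0.144 0.227 0.24 ]
0.23 337 [-0.054 -0.003  0.047] [0.149 0.209 0.238]
0.24 72 [-0.048 -0.008  0.044] [0.151 0.205 0.24 ]
0.25 28 [-0.039 -0.002  0.037] [0.148 0.205 0.228]
scene watch_center 0.46 [281. 183.] [[0.481, -0.194, 0.026], [0.502, -0.173, 0.04], [0.526, -0.157, 0.047]]
scene lens_center 0.63 [287. 167.] [[0.459, -0.212, 0.13], [0.484, -0.163, 0.138], [0.513, -0.074, 0.154]]
scene 303
0.12 5 [-0.025 -0.021  0.022] [0.129 0.132 0.136]
0.13 8 [-0.04  -0.031  0.023] [0.132 0.136 0.139]
0.15 4 [-0.047 -0.047 -0.044] [0.134 0.136 0.138]
0.16 3 [-0.073 -0.069 -0.05 ] [0.138 0.141 0.142]
0.17 9 [-0.074 -0.068 -0.047] [0.137 0.14  0.144]
0.18 6 [-0.069 -0.048 -0.044] [0.136 0.139 0.142]
0.2 7 [-0.042 -0.037 -0.029] [0.136 0.14  0.144]
0.21 6 [-0.028 -0.021 -0.014] [0.139 0.141 0.144]
0.23 8 [-0.055  0.01   0.033] [0.143 0.206 0.231]
0.24 42 [-0.038 -0.01   0.042] [0.149 0.205 0.237]
0.25 135 [-0.05  -0.003  0.046] [0.152 0.212 0.239]
0.26 62 [-0.049 -0.009  0.03 ] [0.145 0.225 0.239]
0.27 4 [-0.012 -0.009 -0.003] [0.146 0.147 0.153]
18.95 [ 0.49012156 -0.0934927   0.15209746] [-0.38061481  0.89304957 -0.19028302]
```

View pics/s3c.png

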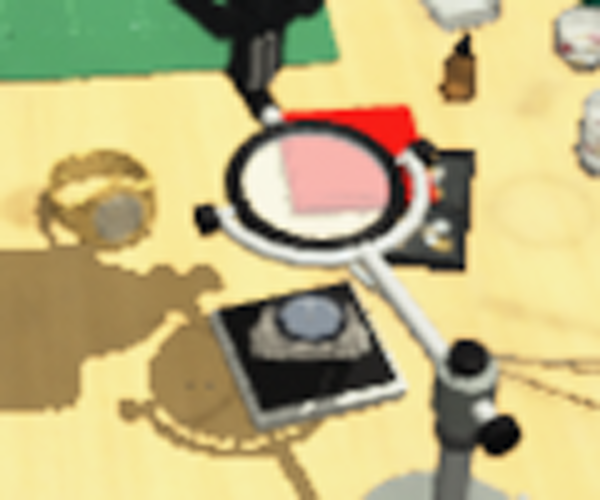

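The side crop shows the lens nearly level over the pad; the rim's slope is about 0.09 rad, with the handle still slightly high. I press 8 mm further.

servo_tool:
  motion: [-1,0,0,0.03,0,-1,0,0,0.06,0,-1,0,0,0.065,0,-1,0,0,0.065,0]

```text
time: 19.45
tool_pos: [0.4902, -0.0934, 0.1443]
tool_rot: [-0.0, 0.798, -0.603, 0.0]
contact_force: [-0.1, 2.2, 1.9]
gripper_width: -0.005
grasp_force: 0.8
```

servo_tool:
  motion: [-1,0,0,-0.3,0,-1,0,0,-0.8,0,-1,-0.3,0,-1,0,-1,-0.3,0,-1,0]

```text
time: 19.95
tool_pos: [0.4812, -0.0582, 0.2671]
tool_rot: [-0.001, 0.798, -0.602, 0.003]
contact_force: [-0.1, -0.2, -0.4]
gripper_width: 0.005
grasp_force: 0.0
```

servo_tool:
  motion: [-1,-0.5,0,0,0,-1,-1,0,0,0,-1,-1,0,0,0]

```text
time: 20.32
tool_pos: [0.4463, 0.0589, 0.2626]
tool_rot: [0.001, 0.799, -0.601, -0.001]
contact_force: [0.4, -0.3, -0.6]
gripper_width: 0.001
grasp_force: 0.0
```

```bash
cat >> meas.py <<'E'
    Q=A[(A[:,0]>.105)&(A[:,0]<.215)&(abs(A[:,1])<.052)&(A[:,2]>.12)&(A[:,2]<.155)&((A[:,0]-.16)**2+A[:,1]**2>.044**2)&((A[:,0]-.16)**2+A[:,1]**2<.053**2)]
    for _ in range(3):
        X=np.c_[Q[:,0]-.16,Q[:,1],np.ones(len(Q))]; s=np.linalg.lstsq(X,Q[:,2],rcond=None)[0]; e=Q[:,2]-X@s; Q=Q[abs(e)<2*e.std()+1e-4]
    print(c,'rim plane slope r,v,z',s.round(3),len(Q),e.std())
    print('t',manip.state()['time'],manip.state()['tool_pos'])
E
python3 meas.py | grep -E 'center|plane|^t|^0.(12|2|21|22|23|24|25|15|16) '
```

```text
side watch_center 0.62 [281. 267.] [[0.468, -0.216, 0.015], [0.494, -0.188, 0.016], [0.547, -0.142, 0.022]]
side lens_center 0.6 [279. 229.] [[0.468, -0.216, 0.133], [0.506, -0.169, 0.137], [0.552, -0.091, 0.142]]
0.12 53 [-0.03  -0.001  0.027] [0.134 0.137 0.14 ]
0.15 27 [-0.07  -0.045  0.05 ] [0.135 0.138 0.14 ]
0.16 40 [-0.073 -0.047  0.069] [0.133 0.14  0.143]
0.2 31 [-0.029 -0.001  0.025] [0.137 0.139 0.141]
0.21 12 [-0.014 -0.001  0.012] [0.137 0.139 0.141]
0.22 5 [-0.009 -0.007 -0.004] [0.136 0.142 0.145]
0.23 13 [-0.009 -0.005  0.004] [0.138 0.142 0.144]
0.24 12 [-0.01  -0.006  0.001] [0.138 0.142 0.144]
0.25 12 [-0.01  -0.004  0.003] [0.14  0.142 0.143]
side rim plane slope r,v,z [ 0.024 -0.004  0.138] 141 0.001449482067334061
t 20.475 [0.44748461 0.05588963 0.26313263]
scene watch_center 0.45 [281. 186.] [[0.481, -0.196, 0.018], [0.501, -0.173, 0.039], [0.533, -0.155, 0.047]]
scene lens_center 0.69 [280. 164.] [[0.463, -0.213, 0.131], [0.502, -0.166, 0.137], [0.549, -0.075, 0.145]]
0.12 10 [-0.022 -0.003  0.027] [0.134 0.136 0.139]
0.15 5 [-0.048  0.037  0.045] [0.134 0.139 0.142]
0.16 6 [-0.072 -0.048  0.04 ] [0.139 0.139 0.142]
0.2 10 [-0.041  0.004  0.029] [0.132 0.137 0.143]
0.21 6 [-0.028 -0.019  0.008] [0.137 0.138 0.143]
0.23 3 [-0.011 -0.009 -0.007] [0.142 0.144 0.144]
0.24 7 [-0.013 -0.008 -0.004] [0.14  0.144 0.147]
0.25 5 [-0.01  -0.008 -0.007] [0.141 0.146 0.151]
scene rim plane slope r,v,z [ 0.019 -0.017  0.136] 36 0.0026127064563915173
t 20.625 [0.44780955 0.05543999 0.26377824]
```

```bash
python3 -c "
from plant import job_done; print(job_done())"
```

```text
the job is handed in; nothing more can be done
None
```

I handed the job in at about 20.6 s of the 61 s allowed. The watch lies dial up within about 5 mm of the pad centre, the lens is centred over it to about 5 mm and level to about 0.02 rad, and the arm is clear; I saw no bystander move, and `job_done()` gave no verdict.

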